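Push a finished figure through the sprung flap of the dust box

TASK

Put the finished wooden figure (the cone with a head on it, standing on the drying board) into the dust box: push it down through the opening in the lid, so that the figure itself presses the sprung flap open, and leave it inside on the bottom of the box with the flap closed again behind it. Leave the bare cone, the mug and the marker pot where they stand.

Things in the scene. Friction and masses are not known exactly. Their poses are not given: they have to be found in the camera images.
- figure_mid (a point): Centre, half-way up, of the finished figure: light wood, 66 mm tall, 45 g, round, upright (z up), loose on the 12 mm thick drying board. Lower 44 mm: a cone, 36 mm across at the flat foot, 16 mm at the neck (thin dark collar). On top a drum-shaped head 28 mm across, 22 mm high, its centre 22 mm above this point: grip it there. Foot 33 mm below this point.
- dust_box: Dust box, fixed to the table: 150 mm (its x) by 180 mm (its y) by 146 mm high, plywood sides, floor and lid, clear front and back walls. Origin at the centre of its underside. The floor inside is 8 mm above the origin, the walls and the lid are 6 mm thick. Inside it is empty and wider than the opening on every side.
- mouth (a point): Centre of the opening in the dust box's lid, at the level of the lid's top (146 mm above the table); axes as the box's. The opening is 52 mm along x by 130 mm along y. The closed aluminium flap lies 8 mm below the lid's top and fills the whole opening.
- flap (a joint): Flap angle, rad: 0 shut, grows as it swings down into the box, at most 1.45. Hinged along y, 6 mm beyond the opening's -x edge; 60 mm long. A spring shuts it (0.045 N m shut, 0.09 open): the figure's weight does not open it, a push of 3 to 5 N does. With the head's centre 25 mm or more below the lid's top a released figure drops; the flap then rests on the fingers until they leave.
- cone_mid (a point): Bystander: centre, half-way up, of the bare wooden cone without a head, 52 mm tall, 36 mm across at the foot, loose on the same board. It stands about 100 mm from the figure.
- mug_mid (a point): Bystander: centre of a white mug 80 mm across, 92 mm tall, beyond the work.
- pot_mid (a point): Bystander: centre of a round pink pot 76 mm across and 95 mm tall, with pens standing in it up to 145 mm high.
Mind the look-alikes: they are no part of the job. What is shaped like the part that bears figure_mid but pink is not meant.

How it is judged:
By the outcome, as a careful person would: the job done as asked, in the order asked, and still so for the second after the job is handed in, with the robot touching nothing.
It also fails if it takes over 42 s, if anything falls off the work surface, if the arm or the gripper's body presses on something with over 40 N, if the wrist force passes 120 N, or if a joint passes its speed limit or range.

ROBOT

A 6-joint arm with a two-finger parallel gripper is mounted at the origin on the work surface. World frame = base frame: x ahead of the robot, y to its left, z up, the work surface at z = 0. Lengths are in m, angles in rad, forces in N, time in s.
With the tool pointing down it reaches from about 0.3 to 0.875 m from the base axis. Payload 6.4 kg.
Tool frame: the origin (TCP) lies on the centre line of the jaws, within the pads' length; the fingertips stand ctrl.nose_length ahead of it and the grasp point (between the pads) lies 6 mm ahead of it (ctrl.nose_length is the distance from the TCP to the fingertips, in m); x points along the fingers, y is the direction in which the jaws open and shut, and the axes are right-handed (so a half turn about x gives the same grasp; the last joint's range is limited). The gripper opens to 85 mm and grips with 20 to 120 N. Pads are 22 mm wide; open, the fingers measure 114 mm over their backs; the gripper's body (76 mm by 85 mm) begins 54 mm behind the grasp point. The pads swing forward as they close: fully open they stand 13 mm farther back than shut.
Start: joints at [-1.463, 0.181, 1.607, -0, 1.354, -0.206], TCP at [0.178, -0.547, 0.256] pointing down, gripper open.
Joint ranges: [-2.99, 2.99], [-0.89, 2.07], [0.3, 2.58], [-1.14, 4.28], [0, 2.63], [-3.12, 3.12]. Speed limits (rad/s): [2.57, 2.57, 3.01, 3.14, 3.14, 3.14].

INTERFACE

Orientations are given as a unit quaternion [w, x, y, z].
In Python, from bench import telemetry, cams, workorder, spotter, ctrl gives the robot as it stands. The module is installed in compiled form; this text tells all that it offers.
- The arm moves only by the tool servo_tool, never from a script. Its argument "targets" is one flat list of numbers, 4 for each row, row after row: the shift along the tool's x, y, z in mm, then the turn about the tool's x in rad. A call has exactly 5 rows; each row shifts and turns the commanded pose from where the row before left it, along the tool's axes as they then stand; what a row does not reach is not made up. A row lasts 1/10 s, in which the tool goes at most 50 mm and 8.59 degrees, less where a joint would pass 70% of its speed; a pose out of reach is approached as far as the arm can. A call is refused whole if a number of a shift passes 50 or a number of a turn 0.15, either way. A call with a gripper value outside its range is refused whole. "fingers" is the finger opening in mm, from 0 to 85.4, set as the call begins (left out, the last holds). The fingers move at their own pace and stop on an object; the grip force is fixed at half the most. Time passes only in rows, so rows that do not move let the fingers close, or fill a call up. It gives the time, the measured TCP pose, the force and the opening at its end, in the units of the state.
- telemetry.get_obs(): the state, without advancing time (a new reading comes with each control period).
- cams.camera(name): name is "side" or "top"; returns (picture, depth): 480x640x3 uint8, blue, green, red; 480x640 float32, m along the optical axis (not along the pixel's ray), 0 where there is no reading.
- cams.camera_params(name): a dict with "intrinsics" (3x3 intrinsics, pixels), "D" ([k1, k2, p1, p2, k3] as OpenCV has them; the pictures are not rectified), "R" (3x3) and "t" (3): a world point X has camera coordinates R X + t. Camera axes: x right, y down, z forward; pixel columns grow to the right and rows downward; lengths in m; the calibration is good to about 2 mm. A picture is of the moment at which its call begins. camera_params takes no time and is no camera call.
- workorder.hand_in(): hands the job in, once; it reports no verdict.
Trained networks look in the newest picture that a camera, given by its name, has taken for a name from the list of things; names that differ only in an ending like _2 or _b are one class to them, and where a whole thing is asked for, a point or a joint stands for the part that bears it (a point fixed in the world has none). Each returns a list of dicts, best first, with "score" (0 to 1); they miss things now and then, are a little off and sometimes report something else, mostly with a low value. They report only what shows in the picture. A call takes as long as a camera call. They do not tell look-alikes from the thing itself.
- spotter.search_frame(camera, thing): "pixel" ([column, row] in pixels, amid what is visible of it).
The state is a dict: "time_s": time; "q": joint angles; "dq": joint speeds; "joint_efforts": joint torques, N m; "eef_pos": TCP position; "eef_rot": TCP orientation; "wrist_force": force on the tool from outside, world axes, zero at the start; "torque": the same for the moment, N m; "opening": opening from 0.0 (shut) to 1.0 (fully open).
Only numpy, scipy, OpenCV 4.12 (cv2) and the standard library are available. Lean on these libraries where they do the work, as an engineer would, in place of code of your own. Each camera call takes 0.05 s, during which the arm holds its last target.

## Working session

There is one attempt and no reset: what is moved stays moved. The work goes in short steps, Python scripts to look and compute and a tool call to move; the robot and the scene stay as the last step left them, time stands still between calls to the robot, and variables do not carry over. Pictures are saved under pics/ and viewed, and the job is handed in when it is done.

Besides the shell and the picture viewer there is one more tool, called after "Emit:" as a command line: name --argument value ..., lists and objects as JSON in quotes. servo_tool: Moves the arm, as the interface text tells. Its arguments: {"type":"object","properties":{"targets":{"type":"array","items":{"type":"number"}},"fingers":{"type":"number"}},"required":["targets"]}

```bash
mkdir -p pics; python3 - <<'E'
from bench import telemetry, cams, workorder, spotter, ctrl
import cv2, numpy as np, pickle
print(telemetry.get_obs(), ctrl.nose_length)
for n in ("side","top"):
    im,d=cams.camera(n); p=cams.camera_params(n)
    cv2.imwrite(f"pics/{n}0.png",im); pickle.dump((im,d,p),open(f"{n}0.pkl","wb"))
    print(n,p)
    for t in ("figure_mid","dust_box","mouth","flap","cone_mid"):
        print(t,[(np.round(r["pixel"]).tolist(),round(r["score"],2)) for r in spotter.search_frame(n,t)])
print(telemetry.get_obs()["time_s"])
E
```

```text
{'time_s': 0.0, 'q': array([-1.46329352e+00,  1.81552016e-01,  1.60798717e+00, -7.09487893e-06,
        1.35379203e+00, -2.06304822e-01]), 'dq': array([-0.00083485, -0.00082918, -0.00037935,  0.00065511, -0.00037587,
       -0.00051687]), 'joint_efforts': array([-3.35932627e-04, -4.44872367e+01, -3.51334083e+01, -2.28587883e-04,
        9.10829811e-03,  1.68717978e-06]), 'eef_pos': array([ 0.17744986, -0.54640979,  0.25538801]), 'eef_rot': array([ 0.10987953,  0.69844812,  0.11110761, -0.69839231]), 'wrist_force': array([-0.05718374, -0.82242866,  0.032785  ]), 'torque': array([-0.00692735, -0.04718519, -0.04783896]), 'opening': 1.0017102584983284} 0.025
side {'intrinsics': array([[504.31610357,   0.        , 317.33368866],
       [  0.        , 504.31610357, 240.22052446],
       [  0.        ,   0.        ,   1.        ]]), 'D': array([-0.07964504,  0.        ,  0.        ,  0.        ,  0.        ]), 'R': array([[ 0.97500963, -0.22172046,  0.01400942],
       [-0.12314926, -0.59187652, -0.7965654 ],
       [ 0.1849067 ,  0.77493369, -0.60439002]]), 't': array([-0.63001342,  0.1373
[... 218 characters left out ...]
324.0], 0.56)]
top {'intrinsics': array([[550.41633905,   0.        , 320.80553923],
       [  0.        , 550.41633905, 226.31970011],
       [  0.        ,   0.        ,   1.        ]]), 'D': array([-0.10616069,  0.        ,  0.        ,  0.        ,  0.        ]), 'R': array([[ 1.76650699e-02, -9.99836425e-01,  3.88193203e-03],
       [-9.77264963e-01, -1.80864660e-02, -2.11248841e-01],
       [ 2.11284496e-01, -6.19506286e-05, -9.77424605e-01]]), 't': array([-0.07319158,  0.62989268,  0.93091761])}
figure_mid [([418.0, 284.0], 0.83), ([475.0, 271.0], 0.81)]
dust_box [([180.0, 281.0], 0.58)]
mouth [([180.0, 278.0], 0.86)]
flap [([175.0, 272.0], 0.97)]
cone_mid [([359.0, 282.0], 0.63)]
0.6
```

View pics/side0.png

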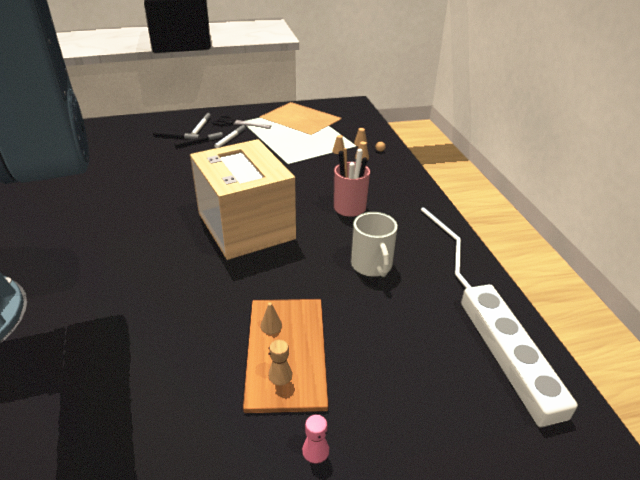

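View pics/top0.png

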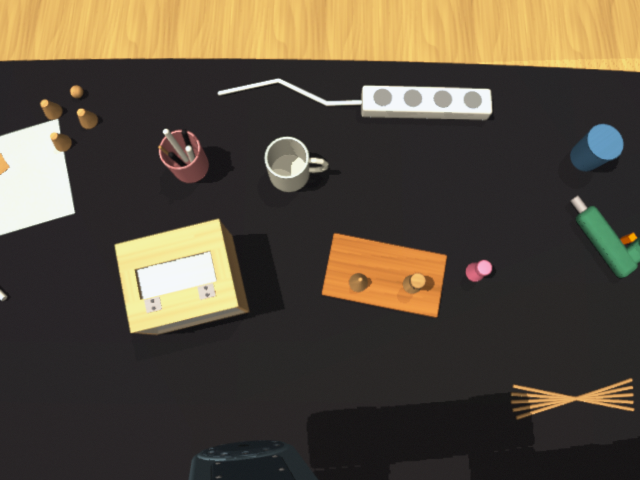

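The side view shows the finished wooden figure at (280,362) on the board and the bare cone at (270,317). A pink look-alike stands off the board at (317,438), and the box is at (243,197). In the top view the figure is at (418,284), the bare cone at (359,282), the pink one at (478,270) and the mouth at (177,275). The small loose cones at (52,109), (61,141) and (88,118) could also be mistaken for it. I choose the wooden one with a head, on the board.

```bash
cat > h.py <<'E'
import cv2, numpy as np, pickle
def world(n,uvs,d=None,z=None,tag="0"):
    im,dep,p=pickle.load(open(f"{n}{tag}.pkl","rb"))
    R,t=p["R"],p["t"]
    uv=np.array(uvs,float).reshape(-1,1,2)
    xy=cv2.undistortPoints(uv,p["intrinsics"],p["D"]).reshape(-1,2)
    out=[]
    for (u,v),(x,y) in zip(uv.reshape(-1,2),xy):
        ray=np.array([x,y,1])
        if z is None: s=dep[int(round(v)),int(round(u))]
        else:
            C=-R.T@t; w=R.T@ray; s=(z-C[2])/w[2]
        out.append(R.T@(ray*s-t))
    return np.array(out)
def cloud(n,box,tag="0"):
    u0,v0,u1,v1=box
    g=[(u,v) for v in range(v0,v1) for u in range(u0,u1)]
    return world(n,g,tag=tag),np.array(g)
E
python3 - <<'E'
from h import *
np.set_printoptions(precision=4,suppress=True)
s=pickle.load(open("side0.pkl","rb"))[0]; t=pickle.load(open("top0.pkl","rb"))[0]
a=cv2.resize(s[290:420,230:340],None,fx=3.6,fy=3.6,interpolation=2)
b=cv2.resize(t[225:325,315:455],None,fx=2.8,fy=2.8,interpolation=2)
c=cv2.resize(t[215:340,110:255],None,fx=2.7,fy=2.7,interpolation=2)
H=600;W=800;o=np.zeros((H,W,3),np.uint8)
o[:a.shape[0],:a.shape[1]]=a;o[:b.shape[0],400:400+b.shape[1]]=b[:, :400];
k=c[:300];o[290:290+min(310,c.shape[0]),400:400+c.shape[1]]=c[:310]
cv2.imwrite("pics/crop0.png",o)
# heights
for n,box in (("top",(395,262,440,305)),("side",(262,335,300,390))):
    P,g=cloud(n,box)
    z=P[:,2]; m=(z>0.069)&(z<0.09)
    print(n,m.sum(),z.max(),P[m].min(0),P[m].max(0),P[m].mean(0), g[m].mean(0))
    m2=(z>0.074)&(z<0.084);print(m2.sum(),np.median(P[m2],0))
    m3=(z>0.02)&(z<0.09);print("all",P[m3].min(0),P[m3].max(0))
P,g=cloud("top",(110,215,255,340))
z=P[:,2]
m=(abs(z-0.146)<0.006); print("lid",m.sum(),P[m].mean(0))
q=cv2.minAreaRect((P[m][:,:2]*1000).astype(np.float32));print(q)
im=t[215:340,110:255].reshape(-1,3)
w=(im.min(1)>190)&(abs(z-0.138)<0.02); print("flap",w.sum(),np.median(z[w]))
Q=world("top",g[w],z=0.138); print(cv2.minAreaRect((Q[:,:2]*1000).astype(np.float32)))
print("lidcorners",world("top",[(116,243),(221,222),(246,308),(132,332)],z=0.146))
print("mug,pot",world("top",[(288,165),(184,157)],z=0.09))
E
```

```text
top 203 1.0432500038310903 [ 0.5195 -0.2489  0.0691] [ 0.5477 -0.2208  0.0834] [ 0.5335 -0.2337  0.0783] [417.266  280.8621]
191 [ 0.5334 -0.2338  0.0788]
all [ 0.5173 -0.2489  0.02  ] [ 0.5489 -0.2167  0.0834]
side 290 0.6260164938260797 [ 0.5194 -0.2504  0.0692] [ 0.5485 -0.223   0.0806] [ 0.5343 -0.2394  0.0766] [278.3138 348.3379]
239 [ 0.5349 -0.2383  0.0779]
all [ 0.5182 -0.254   0.0201] [ 0.5514 -0.223   0.0806]
lid 8316 [0.5267 0.1758 0.1468]
((527.90234375, 177.1741180419922), (150.81854248046875, 182.35067749023438), 15.545374870300293)
flap 2605 0.13985814379219538
((517.9379272460938, 174.22195434570312), (74.73118591308594, 125.51671600341797), 15.718489646911621)
lidcorners [[0.5791 0.2817 0.146 ]
 [0.6184 0.1055 0.146 ]
 [0.4764 0.0571 0.146 ]
 [0.4327 0.242  0.146 ]]
mug,pot [[ 0.7392 -0.0001  0.09  ]
 [ 0.7517  0.1916  0.09  ]]
```

View pics/crop0.png

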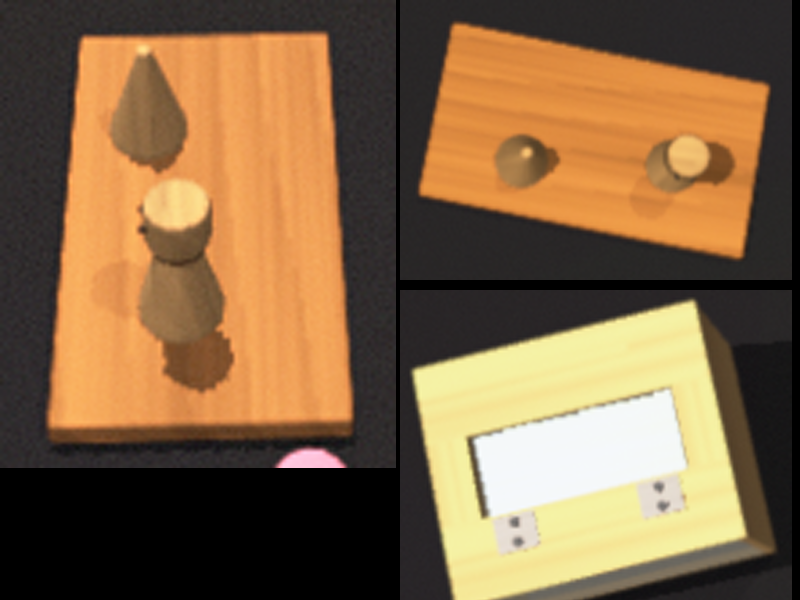

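The crop confirms the choice: a wooden figure with a drum head and collar, standing on the board beside the bare cone. The flap hinges are on the box side nearest the robot.

```bash
cat >> h.py <<'E'
from scipy.spatial.transform import Rotation as Ro
def tool():
    from bench import telemetry
    o=telemetry.get_obs(); return o, Ro.from_quat(o["eef_rot"],scalar_first=True)
def delta(target,yaw):
    """report move: tool-frame shift in mm & turn to have tool y along +-(−sin,cos)yaw, x down"""
    o,R=tool()
    y=np.array([-np.sin(yaw),np.cos(yaw),0])
    for s in (1,-1):
        M=np.column_stack([[0,0,-1],s*y,np.cross([0,0,-1],s*y)])
        r=(R.inv()*Ro.from_matrix(M)).as_rotvec()
        print("turn",s,np.round(r,3),"q6",o["q"][5])
    d=np.array(target)-o["eef_pos"]
    print("t",o["time_s"],"pos",o["eef_pos"].round(4),"tool shift mm",(R.inv().apply(d)*1000).round(1),"axes",R.as_matrix().round(3).tolist(),"F",o["wrist_force"].round(1),"op",round(o["opening"],3))
E
python3 - <<'E'
from h import *
np.set_printoptions(precision=4,suppress=True)
c=[(468,437),(670,388),(687,470),(486,518)]
uv=[(110+(x-400)/2.7,215+(y-290)/2.7) for x,y in c]
W=world("top",uv,z=0.146);print(W,W.mean(0))
e=W[1]-W[0];print(np.degrees(np.arctan2(e[0],-e[1])),np.linalg.norm(W-np.roll(W,1,0),axis=1))
e=W[2]-W[3];print(np.degrees(np.arctan2(e[0],-e[1])))
# side
im=pickle.load(open("side0.pkl","rb"))[0]
cv2.imwrite("pics/sidebox.png",cv2.resize(im[135:255,180:310],None,fx=5,fy=5,interpolation=2))
# plane fit rect of holes from depth: points at lid level, edges
P,g=cloud("top",(110,215,255,340))
m=abs(P[:,2]-0.148)<0.004
print("lid rect",cv2.minAreaRect((P[m][:,:2]*1000).astype(np.float32)))
delta([0.534,-0.235,0.20],np.radians(15.6))
delta([0.534,-0.235,0.073],np.radians(15.6))
E
```

```text
[[0.5352 0.2448 0.146 ]
 [0.5684 0.1211 0.146 ]
 [0.5182 0.1078 0.146 ]
 [0.486  0.2296 0.146 ]] [0.5269 0.1758 0.146 ]
14.993993596263655 [0.0516 0.1281 0.0519 0.1259]
14.80885773528538
lid rect ((527.90234375, 177.1741180419922), (150.81854248046875, 182.35067749023438), 15.545374870300293)
turn 1 [-3.1  0.  -0. ] q6 -0.20633676954553923
turn -1 [ 0.042 -0.    -0.   ] q6 -0.20633676954553923
t 0.6 pos [ 0.1775 -0.5469  0.2563] tool shift mm [  56.3 -186.6 -435.4] axes [[0.0, 0.309, -0.951], [-0.0, -0.951, -0.309], [-1.0, 0.0, -0.0]] F [0.2 0.2 0.4] op 1.0
turn 1 [-3.1  0.  -0. ] q6 -0.20633676954553923
turn -1 [ 0.042 -0.    -0.   ] q6 -0.20633676954553923
t 0.6 pos [ 0.1775 -0.5469  0.2563] tool shift mm [ 183.3 -186.6 -435.4] axes [[0.0, 0.309, -0.951], [-0.0, -0.951, -0.309], [-1.0, 0.0, -0.0]] F [0.2 0.2 0.4] op 1.0
```

View pics/sidebox.png

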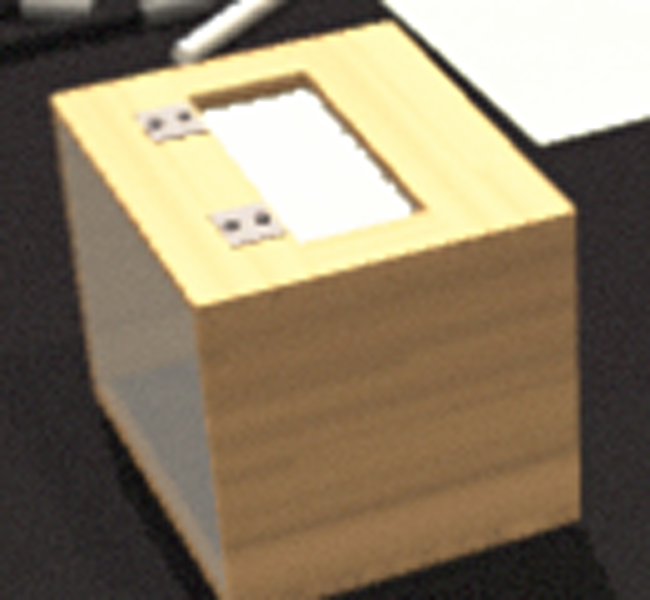

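Emit:
servo_tool --targets '[4, -17, -40, 0.01, 5, -18, -42, 0.01, 5, -18, -42, 0.01, 5, -18, -42, 0.01, 5, -18, -42, 0.005]' --fingers 70

```text
time_s: 1.1
eef_pos: [0.352, -0.4003, 0.2324]
eef_rot: [0.095, 0.701, 0.094, -0.701]
wrist_force: [0.9, -0.9, 0.3]
opening: 0.817
```

Emit:
servo_tool --targets '[5, -18, -42, 0, 5, -18, -42, 0, 5, -18, -42, 0, 5, -18, -42, 0, 5, -18, -42, 0]'

```text
time_s: 1.6
eef_pos: [0.5308, -0.2577, 0.2073]
eef_rot: [0.095, 0.701, 0.095, -0.701]
wrist_force: [-0.3, -0.3, -1.2]
opening: 0.822
```

```bash
python3 - <<'E'
from h import *
delta([0.534,-0.235,0.073],np.radians(15.3))
E
```

```text
turn 1 [-3.14e+00  1.00e-03 -0.00e+00] q6 0.649069750142612
turn -1 [ 0.002 -0.    -0.001] q6 0.649069750142612
t 1.6 pos [ 0.5308 -0.2577  0.2073] tool shift mm [134.3 -21.1  -9.1] axes [[0.0, 0.266, -0.964], [-0.0, -0.964, -0.266], [-1.0, 0.001, -0.0]] F [-0.3 -0.3 -1.2] op 0.822
```

Emit:
servo_tool --targets '[0, -11, -5, 0, 20, -10, -4, 0, 35, 0, 0, 0, 25, 0, 0, 0, 0, 0, 0, 0]'

```text
time_s: 2.1
eef_pos: [0.5298, -0.2348, 0.1235]
eef_rot: [-0.093, -0.699, -0.097, 0.703]
wrist_force: [-0.4, 0.5, -0.3]
opening: 0.823
```

```bash
python3 - <<'E'
from h import *
from bench import cams
delta([0.534,-0.235,0.073],np.radians(15.3))
im,d=cams.camera("side");cv2.imwrite("pics/side1.png",cv2.resize(im[240:440,180:400],None,fx=3,fy=3,interpolation=2))
im2,d=cams.camera("top");cv2.imwrite("pics/top1.png",cv2.resize(im2[190:350,310:510],None,fx=3,fy=3,interpolation=2))
E
```

```text
turn 1 [-3.14  -0.009  0.008] q6 0.6803389084030254
turn -1 [0.002 0.005 0.006] q6 0.6803389084030254
t 2.1 pos [ 0.5298 -0.2348  0.1235] tool shift mm [50.5  1.6 -4.3] axes [[-0.006, 0.265, -0.964], [0.004, -0.964, -0.266], [-1.0, -0.006, 0.005]] F [-0.4  0.5 -0.3] op 0.823
```

View pics/side1.png

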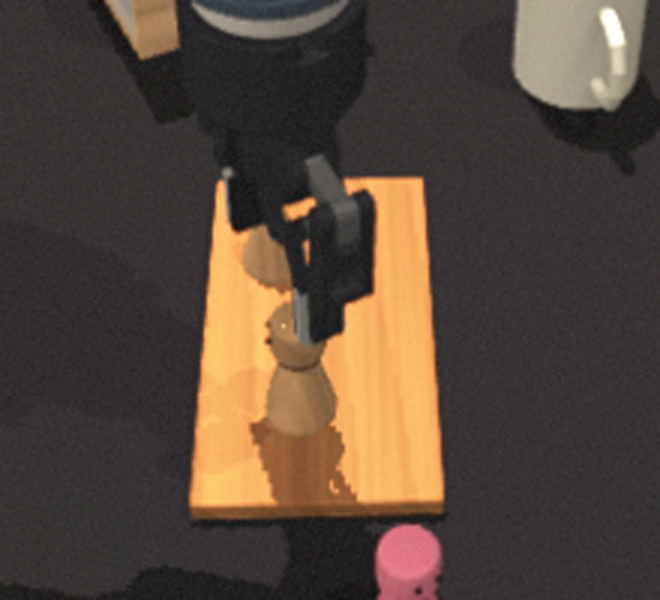

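View pics/top1.png

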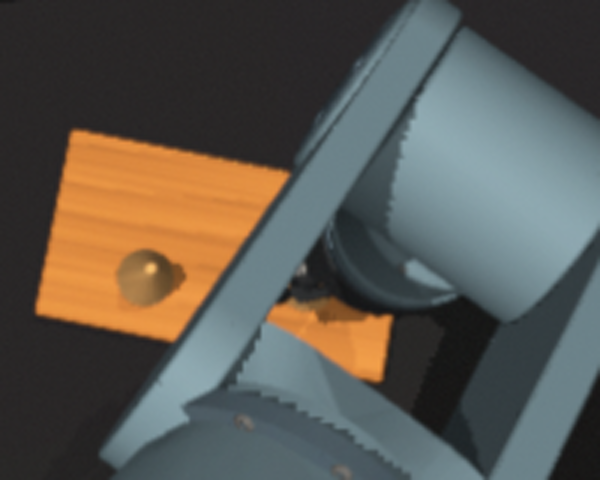

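The side crop shows the open fingers above and straddling the wooden head; its pixel in the full frame is about (278,350). The pink figure and the bare cone are clear of the gripper. The arm hides the figure from the top camera.

Emit:
servo_tool --targets '[0, 0, -3, 0, 15, 0, 0, 0, 20, 0, 0, 0, 0, 0, 0, 0, 0, 0, 0, 0]'

```text
time_s: 2.7
eef_pos: [0.5353, -0.2355, 0.0922]
eef_rot: [-0.095, -0.701, -0.095, 0.701]
wrist_force: [-0.4, -0.6, 0.1]
opening: 0.821
```

```bash
python3 - <<'E'
from h import *
delta([0.534,-0.235,0.073],np.radians(15.3))
E
```

```text
turn 1 [-3.14e+00 -1.00e-03  1.00e-03] q6 0.6846662151425991
turn -1 [0.002 0.    0.   ] q6 0.6846662151425991
t 2.7 pos [ 0.5353 -0.2355  0.0922] tool shift mm [19.2 -0.8  1.1] axes [[-0.001, 0.266, -0.964], [0.0, -0.964, -0.266], [-1.0, -0.0, 0.0]] F [-0.4 -0.6  0.1] op 0.821
```

Emit:
servo_tool --targets '[10, -1, 0, 0, 9, 0, 1, 0, 0, 0, 0, 0, 0, 0, 0, 0, 0, 0, 0, 0]'

```text
time_s: 3.2
eef_pos: [0.5344, -0.235, 0.0736]
eef_rot: [0.095, 0.701, 0.095, -0.701]
wrist_force: [-0.9, -0.8, 0.6]
opening: 0.819
```

Emit:
servo_tool --targets '[0, 0, 0, 0, 0, 0, 0, 0, 0, 0, 0, 0, 0, 0, 0, 0, 0, 0, 0, 0]' --fingers 20

```text
time_s: 3.7
eef_pos: [0.5344, -0.2351, 0.0737]
eef_rot: [0.095, 0.701, 0.095, -0.701]
wrist_force: [-0.2, 0.7, 2.9]
opening: 0.307
```

Emit:
servo_tool --targets '[0, 0, 0, 0, 0, 0, 0, 0, 0, 0, 0, 0, 0, 0, 0, 0, 0, 0, 0, 0]'

```text
time_s: 4.2
eef_pos: [0.5344, -0.2352, 0.0737]
eef_rot: [0.095, 0.701, 0.095, -0.701]
wrist_force: [0.1, -0.8, 5.5]
opening: 0.307
```

```bash
python3 - <<'E'
from h import *
from bench import cams
delta([0.534,-0.235,0.073],np.radians(15.3))
im,d=cams.camera("side");cv2.imwrite("pics/side2.png",cv2.resize(im[240:440,180:400],None,fx=3,fy=3,interpolation=2))
E
```

```text
turn 1 [-3.14e+00  1.00e-03 -1.00e-03] q6 0.6844229285720153
turn -1 [ 0.002 -0.    -0.001] q6 0.6844229285720153
t 4.2 pos [ 0.5344 -0.2352  0.0737] tool shift mm [ 0.7 -0.3  0.4] axes [[0.001, 0.266, -0.964], [-0.001, -0.964, -0.266], [-1.0, 0.001, -0.0]] F [ 0.1 -0.8  5.5] op 0.307
```

View pics/side2.png

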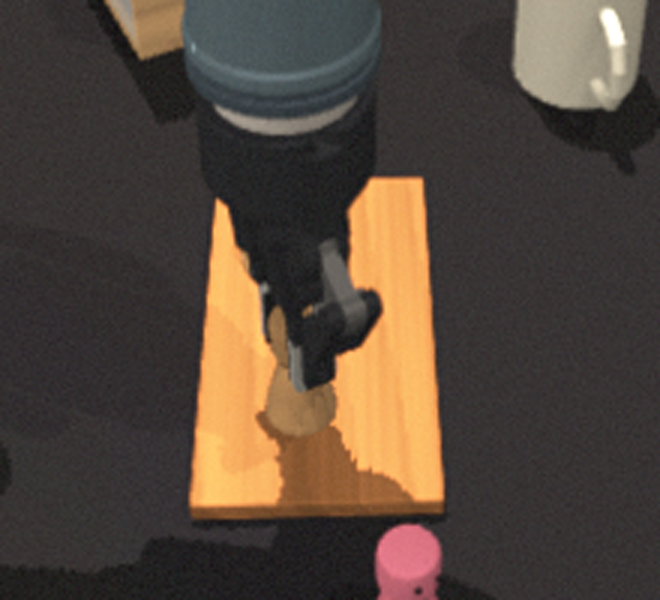

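The side crop shows both pads on the head with the figure upright between them. The opening reads about 26 mm, which fits the 28 mm head. Lifting now.

Emit:
servo_tool --targets '[-10, 0, 0, 0, -30, 0, 0, 0, -45, 0, 0, 0, -45, 0, 0, 0, -40, 0, 0, 0]'

```text
time_s: 4.75
eef_pos: [0.5339, -0.2346, 0.2455]
eef_rot: [0.095, 0.701, 0.095, -0.701]
wrist_force: [0.4, -1.0, -0.3]
opening: 0.299
```

Emit:
servo_tool --targets '[-12, 0, 0, 0, 0, 0, 0, 0, 0, 0, 0, 0, 0, 0, 0, 0, 0, 0, 0, 0]'

```text
time_s: 5.25
eef_pos: [0.5333, -0.2343, 0.2529]
eef_rot: [-0.094, -0.7, -0.096, 0.702]
wrist_force: [0.6, -0.1, -0.4]
opening: 0.304
```

```bash
python3 - <<'E'
from h import *
from bench import cams
delta([0.527,0.176,0.25],np.radians(15.2))
im,d=cams.camera("side");cv2.imwrite("pics/side3.png",cv2.resize(im[140:440,150:420],None,fx=2,fy=2,interpolation=2))
E
```

```text
turn 1 [-3.138 -0.005  0.004] q6 0.684446530171496
turn -1 [0.003 0.003 0.003] q6 0.684446530171496
t 5.25 pos [ 0.5333 -0.2343  0.2529] tool shift mm [   3.9 -397.3 -102.9] axes [[-0.003, 0.265, -0.964], [0.002, -0.964, -0.265], [-1.0, -0.003, 0.003]] F [ 0.6 -0.1 -0.4] op 0.304
```

View pics/side3.png

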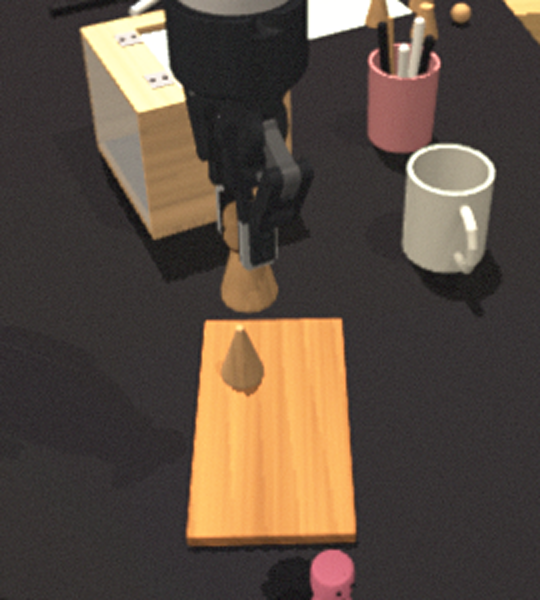

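The figure hangs upright in the fingers, clear of the board, and the bare cone still stands. Carrying it over the mouth.

Emit:
servo_tool --targets '[0, -20, -5, 0, 0, -40, -10, 0, 0, -42, -11, 0, 0, -42, -11, 0, 0, -42, -11, 0]'

```text
time_s: 5.8
eef_pos: [0.5303, -0.0403, 0.2549]
eef_rot: [-0.094, -0.701, -0.095, 0.701]
wrist_force: [0.8, 0.3, 0.4]
opening: 0.305
```

Emit:
servo_tool --targets '[0, -42, -11, 0, 0, -42, -11, 0, 0, -42, -11, 0, 0, -40, -10, 0, 0, -25, -7, 0]'

```text
time_s: 6.3
eef_pos: [0.5271, 0.1582, 0.2549]
eef_rot: [-0.095, -0.7, -0.096, 0.701]
wrist_force: [0.8, 0.0, 0.0]
opening: 0.305
```

Emit:
servo_tool --targets '[0, -10, -3, 0, 0, 0, 0, 0, 0, 0, 0, 0, 0, 0, 0, 0, 0, 0, 0, 0]'

```text
time_s: 6.8
eef_pos: [0.5289, 0.1638, 0.2553]
eef_rot: [-0.094, -0.701, -0.094, 0.701]
wrist_force: [0.2, 0.0, -0.0]
opening: 0.307
```

```bash
python3 - <<'E'
from h import *
from bench import cams
delta([0.527,0.176,0.25],np.radians(15.2))
for n in("side","top"):
  im,d=cams.camera(n);pickle.dump((im,d,cams.camera_params(n)),open(n+"4.pkl","wb"))
  c=im[90:260,140:340] if n=="side" else im[190:350,90:290]
  cv2.imwrite(f"pics/{n}4.png",cv2.resize(c,None,fx=3.5,fy=3.5,interpolation=2))
E
```

```text
turn 1 [-3.14  0.    0.  ] q6 1.3900191144281129
turn -1 [ 0.002  0.    -0.   ] q6 1.3900191144281129
t 6.8 pos [0.5289 0.1638 0.2553] tool shift mm [  5.3 -12.2  -1.3] axes [[-0.0, 0.264, -0.965], [-0.0, -0.965, -0.264], [-1.0, 0.0, 0.0]] F [ 0.2  0.  -0. ] op 0.307
```

View pics/side4.png

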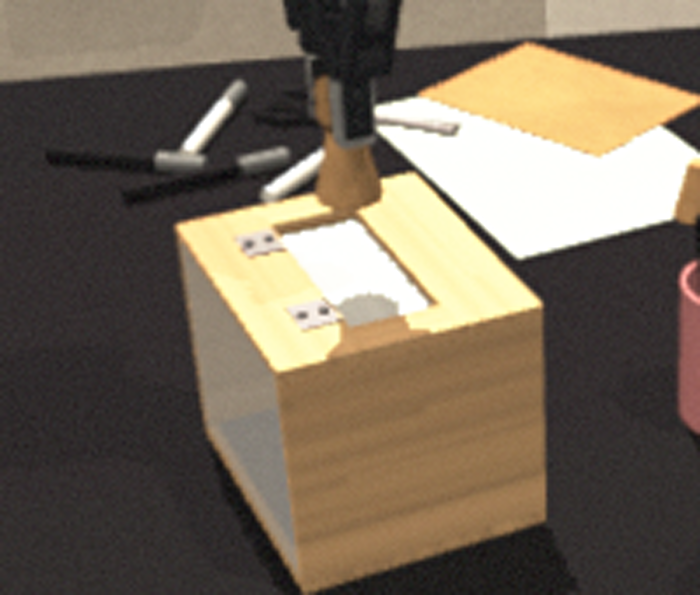

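View pics/top4.png

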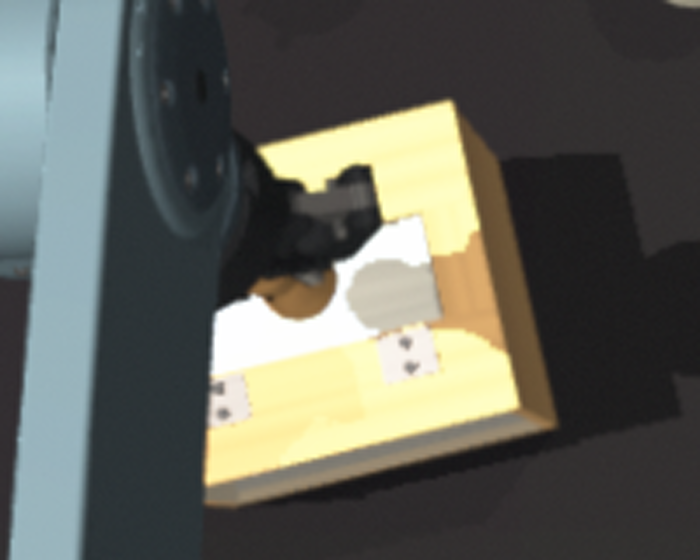

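The figure hangs upright over the box in both views. It needs about 12 mm more along the mouth, and I'll cross-check the mouth centre from the side view first.

```bash
python3 - <<'E'
from h import *
W=world("side",[(180+x/5,135+y/5) for x,y in [(190,95),(305,74),(427,210),(300,241)]],z=0.146);print(W.round(4),W.mean(0))
# foot rim: leftmost/rightmost of the cone in side4 crop, z~0.194
print(world("side",[(140+318/3.5,90+192/3.5),(140+381/3.5,90+192/3.5)],z=0.195,tag="4").mean(0))
E
```

```text
[[0.4891 0.2303 0.146 ]
 [0.5368 0.2393 0.146 ]
 [0.5705 0.1183 0.146 ]
 [0.5213 0.1053 0.146 ]] [0.5294432  0.17329958 0.146     ]
[0.53056203 0.16321838 0.195     ]
```

Emit:
servo_tool --targets '[0, -6, -1, 0, 0, -6, -1, 0, 10, 0, 0, 0, 5, 0, 0, 0, 0, 0, 0, 0]'

```text
time_s: 7.4
eef_pos: [0.5266, 0.1771, 0.2386]
eef_rot: [-0.095, -0.7, -0.095, 0.702]
wrist_force: [-0.5, 0.1, -0.2]
opening: 0.298
```

```bash
python3 - <<'E'
from h import *
delta([0.5275,0.1765,0.25],np.radians(15.2))
E
```

```text
turn 1 [-3.138 -0.     0.004] q6 1.4125896748279514
turn -1 [0.004 0.003 0.   ] q6 1.4125896748279514
t 7.4 pos [0.5266 0.1771 0.2386] tool shift mm [-11.4   0.8  -0.7] axes [[-0.003, 0.266, -0.964], [-0.0, -0.964, -0.266], [-1.0, -0.0, 0.003]] F [-0.5  0.1 -0.2] op 0.298
```

Emit:
servo_tool --targets '[8, 0, -1, 0, 8, 0, -1, 0, 8, 0, 0, 0, 8, 0, 0, 0, 0, 0, 0, 0]'

```text
time_s: 7.9
eef_pos: [0.5285, 0.1775, 0.2065]
eef_rot: [-0.095, -0.7, -0.095, 0.702]
wrist_force: [-0.6, 0.2, -0.0]
opening: 0.305
```

```bash
python3 - <<'E'
from h import *
from bench import cams
delta([0.528,0.176,0.112],np.radians(15.2))
im,d=cams.camera("side")
cv2.imwrite("pics/side5.png",cv2.resize(im[90:260,140:340],None,fx=3.5,fy=3.5,interpolation=2))
E
```

```text
turn 1 [-3.138e+00 -1.000e-03  5.000e-03] q6 1.413238276905335
turn -1 [0.003 0.003 0.   ] q6 1.413238276905335
t 7.9 pos [0.5285 0.1775 0.2065] tool shift mm [94.5  1.4  0.6] axes [[-0.003, 0.265, -0.964], [-0.0, -0.964, -0.265], [-1.0, -0.0, 0.003]] F [-0.6  0.2 -0. ] op 0.305
```

View pics/side5.png

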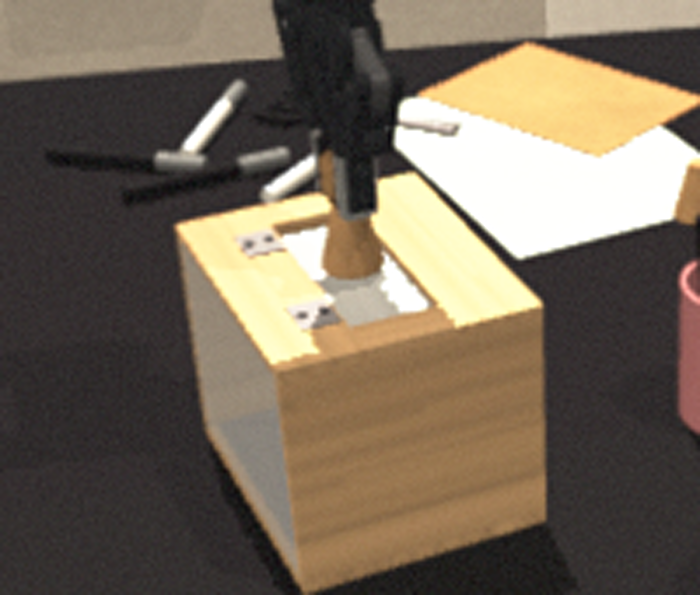

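The foot is centred within the opening, about 8 mm short of the flap. Pushing down gently.

Emit:
servo_tool --targets '[6, 0, 0, 0, 6, 0, 0, 0, 6, 0, 0, 0, 6, 0, 0, 0, 6, 0, 0, 0]'

```text
time_s: 8.45
eef_pos: [0.5299, 0.1777, 0.1782]
eef_rot: [0.095, 0.701, 0.095, -0.7]
wrist_force: [-0.1, -0.4, 1.6]
opening: 0.302
```

Emit:
servo_tool --targets '[6, 0, 0, 0, 6, 0, 0, 0, 6, 0, 0, 0, 6, 0, 0, 0, 6, 0, 0, 0]'

```text
time_s: 8.95
eef_pos: [0.5293, 0.1777, 0.1476]
eef_rot: [-0.095, -0.701, -0.095, 0.701]
wrist_force: [-0.3, -0.4, 1.0]
opening: 0.304
```

```bash
python3 - <<'E'
from h import *
from bench import cams
delta([0.528,0.176,0.112],np.radians(15.2))
im,d=cams.camera("side")
cv2.imwrite("pics/side6.png",cv2.resize(im[90:260,140:340],None,fx=3.5,fy=3.5,interpolation=2))
E
```

```text
turn 1 [-3.138 -0.     0.   ] q6 1.4132377591520078
turn -1 [0.003 0.    0.   ] q6 1.4132377591520078
t 8.95 pos [0.5293 0.1777 0.1476] tool shift mm [35.6  1.3  1.7] axes [[-0.0, 0.266, -0.964], [-0.0, -0.964, -0.266], [-1.0, -0.0, 0.0]] F [-0.3 -0.4  1. ] op 0.304
```

View pics/side6.png

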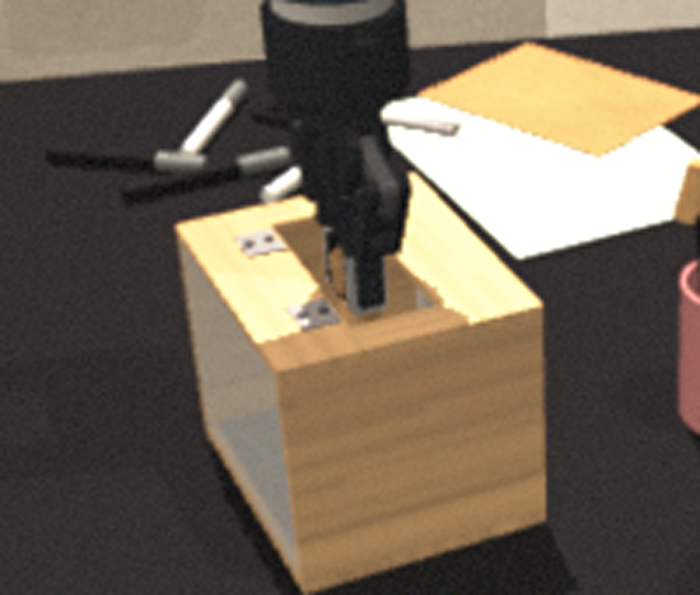

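Emit:
servo_tool --targets '[6, 0, 0, 0, 6, 0, 0, 0, 6, 0, 0, 0, 6, 0, 0, 0, 0, 0, 0, 0]'

```text
time_s: 9.5
eef_pos: [0.5287, 0.1775, 0.1229]
eef_rot: [-0.095, -0.7, -0.095, 0.701]
wrist_force: [1.9, 0.6, -2.2]
opening: 0.305
```

Emit:
servo_tool --targets '[5, 0, 0, 0, 5, 0, 0, 0, 2, 0, 0, 0, 0, 0, 0, 0, 0, 0, 0, 0]'

```text
time_s: 10.0
eef_pos: [0.5295, 0.1777, 0.1122]
eef_rot: [0.095, 0.701, 0.095, -0.701]
wrist_force: [3.1, 0.7, -2.8]
opening: 0.303
```

```bash
python3 - <<'E'
from h import *
from bench import cams
delta([0.528,0.176,0.112],np.radians(15.2))
im,d=cams.camera("side")
cv2.imwrite("pics/side7.png",cv2.resize(im[90:260,140:340],None,fx=3.5,fy=3.5,interpolation=2))
E
```

```text
turn 1 [-3.138 -0.    -0.   ] q6 1.413278447802145
turn -1 [ 0.003 -0.     0.   ] q6 1.413278447802145
t 10.0 pos [0.5295 0.1777 0.1122] tool shift mm [0.2 1.3 1.9] axes [[0.0, 0.266, -0.964], [0.0, -0.964, -0.266], [-1.0, -0.0, -0.0]] F [ 3.1  0.7 -2.8] op 0.303
```

View pics/side7.png

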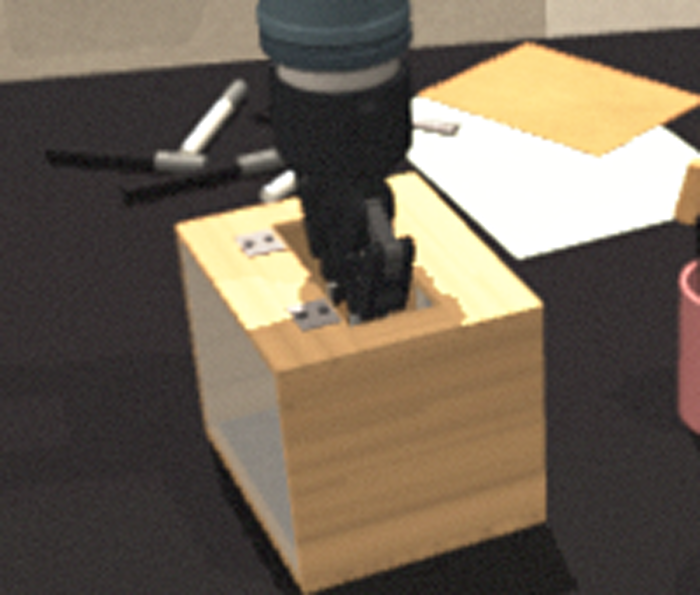

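The head's centre is now about 40 mm below the lid top, forces are small and the fingers sit clear within the opening. Releasing to 50 mm.

Emit:
servo_tool --targets '[0, 0, 0, 0, 0, 0, 0, 0, 0, 0, 0, 0, 0, 0, 0, 0, 0, 0, 0, 0]' --fingers 50

```text
time_s: 10.55
eef_pos: [0.5295, 0.1776, 0.1125]
eef_rot: [0.095, 0.701, 0.095, -0.701]
wrist_force: [1.4, -1.4, 0.4]
opening: 0.587
```

Emit:
servo_tool --targets '[0, 0, 0, 0, 0, 0, 0, 0, 0, 0, 0, 0, 0, 0, 0, 0, 0, 0, 0, 0]'

```text
time_s: 11.05
eef_pos: [0.5294, 0.1777, 0.1123]
eef_rot: [0.095, 0.701, 0.095, -0.701]
wrist_force: [1.5, -0.2, 2.5]
opening: 0.587
```

```bash
python3 - <<'E'
from h import *
from bench import cams
delta([0.528,0.176,0.112],np.radians(15.2))
im,d=cams.camera("side")
cv2.imwrite("pics/side8.png",cv2.resize(im[90:260,140:340],None,fx=3.5,fy=3.5,interpolation=2))
E
```

```text
turn 1 [-3.138  0.    -0.   ] q6 1.4132287930746892
turn -1 [ 0.004 -0.    -0.   ] q6 1.4132287930746892
t 11.05 pos [0.5294 0.1777 0.1123] tool shift mm [0.3 1.2 1.8] axes [[0.0, 0.266, -0.964], [-0.0, -0.964, -0.266], [-1.0, 0.0, -0.0]] F [ 1.5 -0.2  2.5] op 0.587
```

View pics/side8.png

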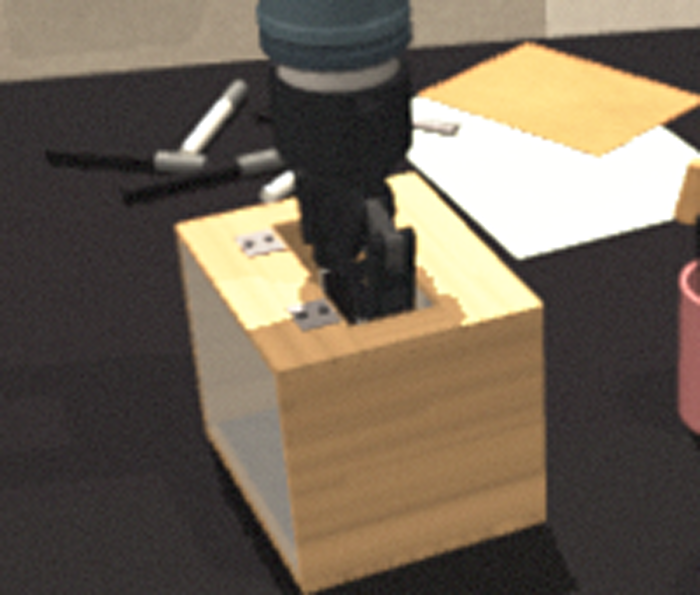

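Emit:
servo_tool --targets '[-5, 0, 0, 0, -5, 0, 0, 0, -5, 0, 0, 0, -5, 0, 0, 0, 0, 0, 0, 0]'

```text
time_s: 11.6
eef_pos: [0.53, 0.1778, 0.1336]
eef_rot: [0.095, 0.701, 0.095, -0.7]
wrist_force: [0.2, 0.4, 2.1]
opening: 0.585
```

```bash
python3 - <<'E'
from h import *
from bench import cams
delta([0.528,0.176,0.112],np.radians(15.2))
im,d=cams.camera("side")
cv2.imwrite("pics/side9.png",cv2.resize(im[140:260,180:310],None,fx=5,fy=5,interpolation=2))
E
```

```text
turn 1 [-3.138e+00  0.000e+00 -3.000e-03] q6 1.4132245201654803
turn -1 [ 0.004 -0.002 -0.   ] q6 1.4132245201654803
t 11.6 pos [0.53   0.1778 0.1336] tool shift mm [21.5  1.2  2.4] axes [[0.002, 0.266, -0.964], [0.0, -0.964, -0.266], [-1.0, 0.0, -0.002]] F [0.2 0.4 2.1] op 0.585
```

View pics/side9.png

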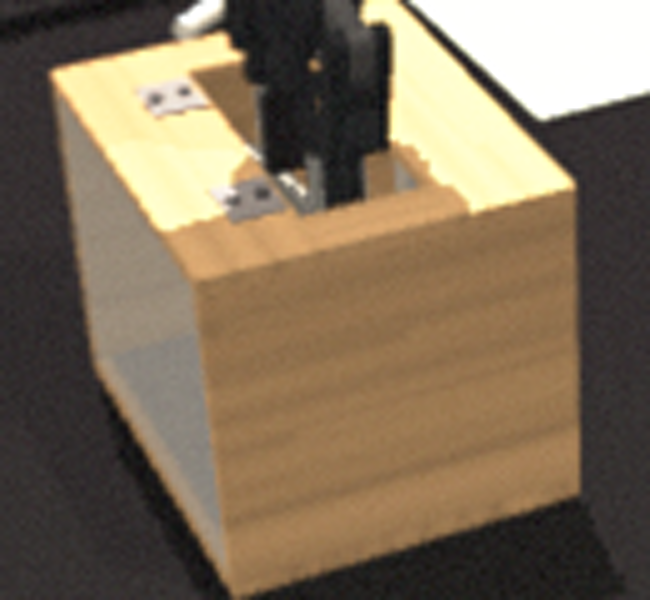

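The figure is gone from between the fingers and the flap rests on them. Withdrawing slowly upward.

Emit:
servo_tool --targets '[-6, 0, 0, 0, -6, 0, 0, 0, -6, 0, 0, 0, -6, 0, 0, 0, -8, 0, 0, 0]'

```text
time_s: 12.15
eef_pos: [0.5289, 0.1776, 0.1645]
eef_rot: [-0.095, -0.7, -0.095, 0.701]
wrist_force: [-0.1, -0.6, -0.1]
opening: 0.584
```

Emit:
servo_tool --targets '[-15, 0, 0, 0, -25, 0, 0, 0, -30, 0, 0, 0, -20, 0, 0, 0, 0, 0, 0, 0]'

```text
time_s: 12.65
eef_pos: [0.5311, 0.1779, 0.2587]
eef_rot: [0.095, 0.703, 0.095, -0.698]
wrist_force: [0.9, -0.6, 0.1]
opening: 0.584
```

Emit:
servo_tool --targets '[0, 20, 10, 0, 0, 40, 20, 0, 0, 40, 20, 0, 0, 40, 20, 0, 0, 40, 20, 0]'

```text
time_s: 13.15
eef_pos: [0.4891, -0.021, 0.2535]
eef_rot: [-0.095, -0.7, -0.095, 0.701]
wrist_force: [1.8, 0.3, 0.0]
opening: 0.587
```

Emit:
servo_tool --targets '[0, 40, 10, 0, 0, 40, 10, 0, 0, 20, 0, 0, 0, 0, 0, 0, 0, 0, 0, 0]'

```text
time_s: 13.65
eef_pos: [0.4971, -0.1211, 0.2535]
eef_rot: [-0.094, -0.7, -0.095, 0.701]
wrist_force: [-0.5, 0.7, -0.1]
opening: 0.584
```

```bash
python3 - <<'E'
from h import *
from bench import cams,spotter
delta([0.528,0.176,0.112],np.radians(15.2))
o=[]
for n in("side","top"):
  im,d=cams.camera(n);pickle.dump((im,d,cams.camera_params(n)),open(n+"9.pkl","wb"))
  cv2.imwrite(f"pics/{n}10.png",im)
  c=im[135:255,180:310] if n=="side" else im[215:335,110:240]
  o.append(cv2.resize(c,(400,400),interpolation=2))
  print(n,[(r["pixel"],r["score"]) for r in spotter.search_frame(n,"figure_mid")])
cv2.imwrite("pics/box10.png",np.hstack(o))
E
```

```text
turn 1 [-3.139e+00 -3.000e-03  2.000e-03] q6 0.8312879152990059
turn -1 [0.003 0.001 0.002] q6 0.8312879152990059
t 13.65 pos [ 0.4971 -0.1211  0.2535] tool shift mm [ 141.8 -278.1 -108.6] axes [[-0.002, 0.265, -0.964], [0.001, -0.964, -0.265], [-1.0, -0.002, 0.001]] F [-0.5  0.7 -0.1] op 0.584
side [([319.1, 439.3], 0.65)]
top [([476.8, 267.9], 0.92), ([175.4, 273.2], 0.57), ([180.6, 275.6], 0.34)]
```

View pics/box10.png

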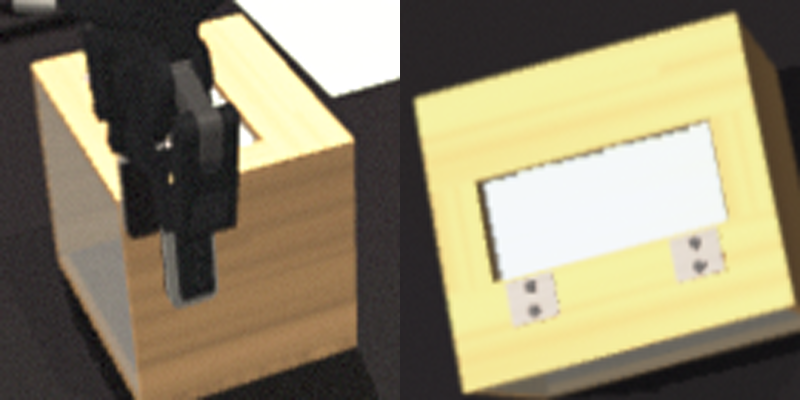

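View pics/side10.png

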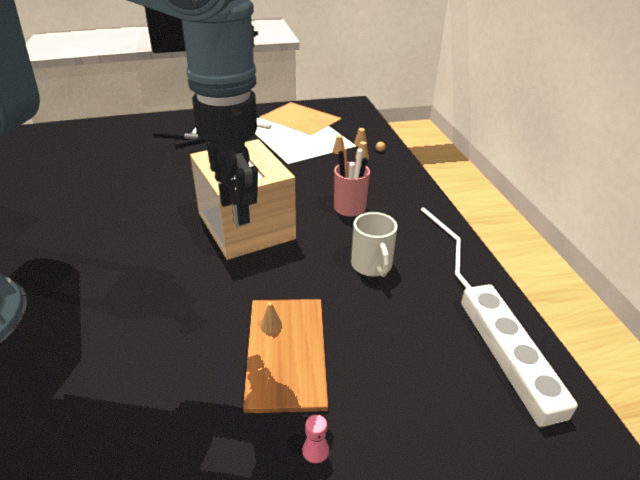

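View pics/top10.png

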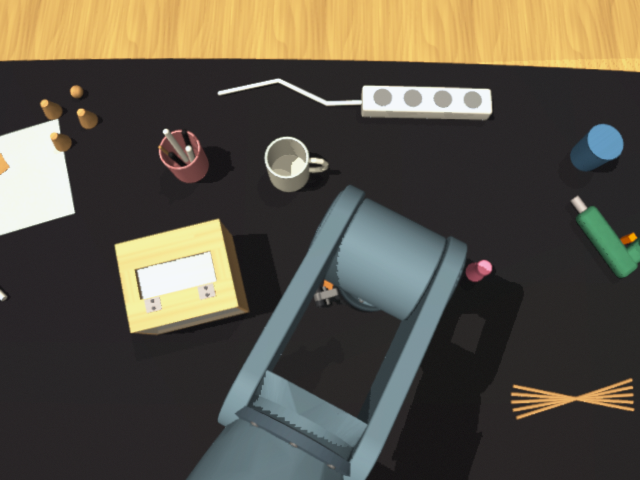

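The top view shows the flap shut at (177,275). The board holds only the bare cone, at (270,317) in the side view, and the mug and pot have not moved. A quick depth comparison of the flap and bystanders, then I hand in.

```bash
python3 - <<'E'
from h import *
for nm,n,b in (("flap","top",(145,262,212,290)),("mugpot","top",(160,125,330,192)),("cone","side",(255,295,285,335))):
    A,_=cloud(n,b);B,_=cloud(n,b,"9");d=np.abs(A[:,2]-B[:,2])
    print(nm,np.median(A[:,2]),np.median(B[:,2]),"med|dz|",np.median(d),"frac>10mm",(d>0.01).mean())
from bench import workorder
workorder.hand_in()
E
```

```text
flap 0.1398036771077476 0.13973936817073407 med|dz| 0.0015618275183209157 frac>10mm 0.007462686567164179
mugpot 0.0030235240349596243 0.0029496274752503254 med|dz| 0.0018027174250676067 frac>10mm 0.007638279192273925
cone 0.012512812460862627 0.012521628054352292 med|dz| 0.0010139378504988744 frac>10mm 0.005833333333333334
the job is handed in; nothing more can be done
```

I gripped the wooden figure by its head and pushed it down through the lid's opening, its foot pressing the flap open. I released it with the head about 40 mm below the lid's top, then withdrew; the job was handed in at about 13.9 s.

- **Flap:** its depth in the top view is the same as before the job (0.140 m), so it is shut.
- **Bystanders:** the bare cone, mug and pot are unchanged in depth to within camera noise, and the gripper ended clear of everything.
- **Forces:** the highest wrist force reported at the end of a move was about 5.5 N, during the grip.
- **Figure not seen inside:** neither camera could see it lying on the box floor. I infer that it is there because the fingers came out empty, the flap closed, and it is not on the board or elsewhere in view.
- **Disagreement:** in the last top picture the spotter gave two weaker hits for the figure over the closed flap, at (175,273) and (181,276), with scores 0.57 and 0.34. The picture and depth show only the closed flap there. Its best hit (0.92), and its only one in the side view, was the pink look-alike.

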